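# Hold a tray foot in the corner of the drilling jig

### The job

Pick up the wooden tray foot and set it flat on the base of the drilling jig, long side along the long fence and clear of the metal end stop. Press it against the long fence first, then slide it along until you feel it meet the end stop, and finish with the fingers still holding it pressed firmly, flat and flush against both the fence and the stop (a steady push, no ramming), because it will be drilled while you hold it; do not let go. Leave the tin, the brush and the tape where they are.

Things in the scene. Friction and masses are not known exactly. Their poses are not given: they have to be found in the camera images.
- foot_center (a point): Tray foot, loose brown hardwood, 0.14 to 0.28 kg: flat base 64 x 90 x 26 mm (x, y, z) with an upright tongue 24 x 60 x 40 mm (x, y, z) on the middle of its top; 66 mm high. This point: its centre, 33 mm above the underside. x across the tongue (grip it this way), y along the tongue and the long side, z up; same when turned half round. Starts upright on the bench, left or right of the jig.
- foot: The same tray foot; this origin is the centre of its underside, axes as above.
- jig: Drilling jig, fixed to the bench, turned up to 0.35 rad either way: plywood plate 145 x 260 x 12 mm, from x = -60 to +85 mm and y = -130 to +130 mm about this origin, which is on the bench under it; z up, top of the plate at z = 12 mm.
- long_fence: Long fence of the jig: pale wooden strip along the plate's far edge, 30 mm thick, 260 mm long, 20 mm high, rigid. Origin: middle of the lower edge of its working face, at the plate's top. x points into the fence (the face is x = 0, the foot comes from -x), y along the fence, z up.
- end_stop: End stop: aluminium bar with a low dark knob (to 32 mm high), clamped on the plate square to the fence, its place along it differing each time; rigid, does not move. Origin: on its working face at the plate's top; the face is y = 0 and looks to +y, where the foot belongs; the bar spans x -42 to +52 mm, y -34 to 0, 20 mm high. Axes parallel to the fence's; its +x end nearly meets the fence.
- tin: A closed round tin, 75 mm across, 58 mm high, loose, on the other side of the jig from the foot; origin at its underside. Leave alone.
- brush: A wooden scrubbing brush, 62 x 152 x 46 mm, loose, lying to the right of the jig, pointing away from the robot; origin at its underside. Leave alone.
- tape_roll: A roll of grey tape, 101 mm across, 48 mm high, lying flat between the robot and the jig, loose; origin at its underside. Leave alone.
Things that resemble listed ones, but are neither listed nor needed, are in the scene too. What is shaped like the foot but red, turquoise or yellow is not meant.

How it is judged:
By the outcome, as a careful person would: the job done as asked, in the order asked, and still so for the second after the job is handed in, while the arm keeps its last pose, push and grip.
It also fails if it takes over 69 s, if anything falls off the work surface, if the arm or the gripper's body presses on something with over 40 N, if the wrist force passes 120 N, or if a joint passes its speed limit or range.

### The arm

A 7-joint arm with a two-finger parallel gripper is mounted at the origin on the work surface; the furniture and walls round the work are solid. World frame = base frame: x ahead of the robot, y to its left, z up, the work surface at z = 0. Lengths are in m, angles in rad, forces in N, time in s.
With the tool pointing down it reaches from about 0.425 to 0.95 m from the base axis. Payload 4.7 kg.
Tool frame: the origin (TCP) lies midway between the tips of the shut fingers; the grasp point (between the pads) lies 19 mm behind it; x points along the fingers, y is the direction in which the jaws open and shut, and the axes are right-handed (so a half turn about x gives the same grasp; the last joint's range is limited). The gripper opens to 87 mm and grips with 3 to 60 N. Pads are 19 mm wide; open, the fingers measure 117 mm over their backs; the gripper's body (75 mm by 190 mm) begins 51 mm behind the grasp point.
Start: joints at [-1.13, 0.469, -0.049, 1.532, 0.024, 1.141, -0.082], TCP at [0.306, 0.602, 0.223] pointing down, gripper open.
Joint ranges: [-2.59, 2.59], [-0.33, 1.99], [-1.39, 1.29], [0.1, 2.45], [-1.04, 4.18], [0.21, 1.99], [-2.66, 2.66]. Speed limits (rad/s): [2.57, 2.57, 3.14, 3.14, 3.14, 3.14, 3.14].

### API

Orientations are given as a unit quaternion [w, x, y, z].
In Python, from cell import robot gives the robot as it stands.
- The arm moves only by the shell command python3 -m handwheel 'ROWS'. ROWS is JSON, a list of rows, each a list of 7 numbers: the shift along the world's x, y, z in cm, then the turn, a rotation vector about the world's x, y, z in rad, then the gripper command: -1 is fully open, 1 is shut, values between are in proportion. In form: [[x, y, z, rx, ry, rz, claw], ...]. A call has 1 to 5 rows; each row shifts and turns the commanded pose from where the row before left it; what a row does not reach is not made up. A row lasts 1/10 s, in which the tool goes at most 50 mm and 8.59 degrees, less where a joint would pass 70% of its speed; a pose out of reach is approached as far as the arm can. A call with a gripper value outside its range is refused whole. The fingers move at their own pace and stop on an object; the grip force is fixed at half the most. Time passes only in rows, so rows that do not move let the fingers close. It gives the time, the measured TCP pose, the force and the opening at its end, in the units of the state.
- robot.get_state(): the state, without advancing time (a new reading comes with each control period).
- robot.grab_frame(name): name is "scene" or "side" or "wrist"; returns (picture, depth): 384x512x3 uint8, red, green, blue; 384x512 float32, m along the optical axis (not along the pixel's ray), 0 where there is no reading.
- robot.camera_params(name): a dict with "K" (3x3 intrinsics, pixels), "R" (3x3) and "t" (3): a world point X has camera coordinates R X + t. Camera axes: x right, y down, z forward; pixel columns grow to the right and rows downward; lengths in m; the calibration is good to about 2 mm. A picture is of the moment at which its call begins: read the wrist's pose just before it. camera_params takes no time and is no camera call; for the wrist camera it gives the pose at the moment of the call.
- robot.job_done(): hands the job in, once; it reports no verdict.
The state is a dict: "time_s": time; "joints": joint angles; "qd": joint speeds; "effort": joint torques, N m; "position": TCP position; "ee_rot": TCP orientation; "contact_force": force on the tool from outside, world axes, zero at the start; "ft_torque": the same for the moment, N m; "width": opening from 0.0 (shut) to 1.0 (fully open).
Only numpy, scipy, OpenCV 4.12 (cv2) and the standard library are available. Lean on these libraries where they do the work, as an engineer would, in place of code of your own. Each camera call takes 0.05 s, during which the arm holds its last target. There are 200 camera calls.

## Working session

There is one attempt and no reset: what is moved stays moved. The work goes in short steps, Python scripts to look and compute and a shell command to move; the robot and the scene stay as the last step left them, time stands still between calls to the robot, and variables do not carry over. Pictures are saved under pics/ and viewed, about 8 in all and at most 12, crops included, and the job is handed in when it is done.

```bash
mkdir -p pics; ls; python3 - <<'E'
from cell import robot
import cv2,numpy as np
s=robot.get_state();print({k:np.round(v,3) for k,v in s.items()})
ims=[]
for n in("scene","side"):
    p,d=robot.grab_frame(n);np.savez(f"{n}0.npz",p=p,d=d,**robot.camera_params(n));cv2.imwrite(f"pics/{n}0.png",p[:,:,::-1])
    c=robot.camera_params(n);print(n,np.round(c["K"],1).tolist(),np.round(-c["R"].T@c["t"],3),np.round(c["R"],2).tolist())
E
```

```text
pics
{'time_s': np.float64(0.0), 'joints': array([-1.13 ,  0.469, -0.049,  1.534,  0.024,  1.141, -0.082]), 'qd': array([ 0.   ,  0.   , -0.001, -0.002,  0.001, -0.002,  0.001]), 'effort': array([-1.0000e-03, -5.0798e+01, -8.1000e-02, -2.3616e+01, -6.1000e-02,
        3.8000e-02,  0.0000e+00]), 'position': array([0.305, 0.601, 0.222]), 'ee_rot': array([ 0.688,  0.164,  0.688, -0.165]), 'contact_force': array([0.592, 0.299, 0.371]), 'ft_torque': array([ 0.062, -0.013, -0.023]), 'width': np.float64(1.002)}
scene [[481.0, 0.0, 249.3], [0.0, 481.0, 190.5], [0.0, 0.0, 1.0]] [-0.11  -1.018  0.788] [[0.87, -0.5, 0.01], [-0.24, -0.44, -0.86], [0.44, 0.75, -0.5]]
side [[421.3, 0.0, 249.6], [0.0, 421.3, 195.9], [0.0, 0.0, 1.0]] [ 0.075 -0.977  0.739] [[0.91, -0.42, -0.03], [-0.24, -0.47, -0.85], [0.34, 0.78, -0.53]]
```

View pics/scene0.png

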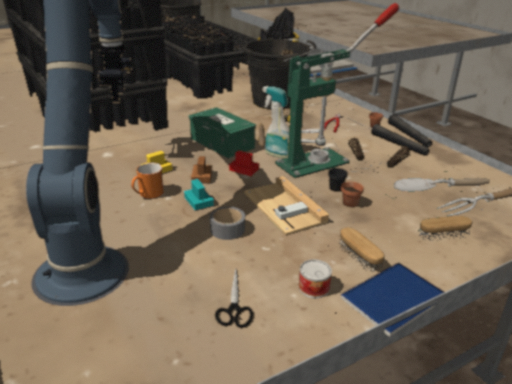

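View pics/side0.png

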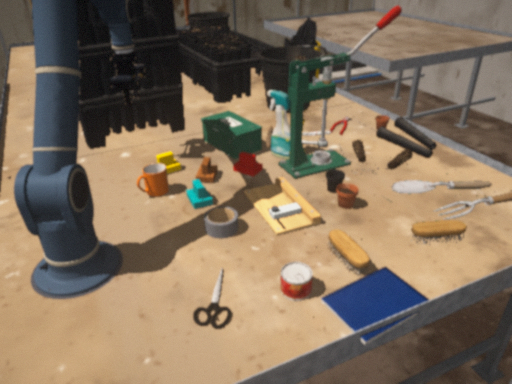

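Both views show the robot at left and the jig at about (288,207) in the scene view. Foot-shaped things in the scene view are yellow (158,160), turquoise (199,197), red (243,163) and brown (202,172). The flowerpot at (352,193) and the mug at (148,182) are also brownish. I choose the brown one at (202,172) and check it in a crop.

```bash
cat > h.py <<'E'
import numpy as np,cv2
from cell import robot
def load(f):
    return dict(np.load(f))
def cloud(c):
    h,w=c["d"].shape;v,u=np.mgrid[:h,:w];d=c["d"]
    X=np.stack([(u-c["K"][0,2])/c["K"][0,0]*d,(v-c["K"][1,2])/c["K"][1,1]*d,d],-1)
    return (X-c["t"])@c["R"]
def proj(c,X):
    p=(np.atleast_2d(X)@c["R"].T+c["t"])@c["K"].T;return p[:,:2]/p[:,2:]
def ray(c,uv,z):
    o=-c["R"].T@c["t"];uv=np.atleast_2d(uv).astype(float)
    r=np.c_[(uv[:,0]-c["K"][0,2])/c["K"][0,0],(uv[:,1]-c["K"][1,2])/c["K"][1,1],np.ones(len(uv))]@c["R"]
    return o+r*((z-o[2])/r[:,2:])
E
python3 - <<'E'
from h import *
for n in("scene","side"):
    c=load(n+"0.npz");X=cloud(c)
    for name,uv in dict(scene=dict(foot=(202,172),benchL=(180,190),plate=(270,212),fence=(303,198),stop=(292,210),tin=(315,275),tape=(228,220),press=(300,165)),side=dict(foot=(206,172),plate=(268,212),fence=(300,200),stop=(285,210),tin=(296,280),tape=(222,222)))[n].items(): print(n,name,X[uv[1],uv[0]].round(3))
c=load("scene0.npz");p=c["p"][:,:,::-1]
a=cv2.resize(p[140:245,180:345],None,fx=4.8,fy=4.8,interpolation=cv2.INTER_CUBIC)
cv2.imwrite("pics/crop0.png",a)
E
```

```text
scene foot [0.465 0.278 0.036]
scene benchL [ 0.378  0.265 -0.002]
scene plate [ 0.552 -0.01   0.014]
scene fence [ 0.665 -0.017  0.033]
scene stop [ 0.597 -0.057  0.033]
scene tin [ 0.465 -0.343  0.054]
scene tape [0.427 0.022 0.006]
scene press [0.801 0.19  0.019]
side foot [0.467 0.281 0.033]
side plate [ 0.562 -0.015  0.012]
side fence [ 0.668 -0.025  0.031]
side stop [ 0.599 -0.054  0.032]
side tin [ 0.463 -0.352  0.055]
side tape [ 0.399 -0.047  0.047]
```

View pics/crop0.png

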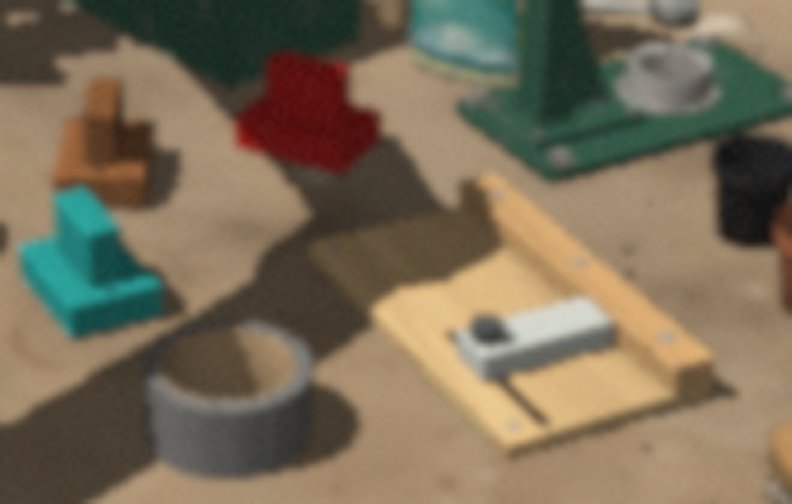

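The crop confirms the brown foot at crop (103,140), which is scene (201,169). The jig has a pale fence at its far right edge and an aluminium stop at crop (540,335). The open half of the plate, +y of the stop, is at the upper left.

```bash
cat >> h.py <<'E'
def rect(P):
    (c,s,a)=cv2.minAreaRect((P[:,:2]*1000).astype(np.float32));return np.round(c,1),np.round(s,1),round(a,1),len(P)
E
python3 - <<'E'
from h import *
for n in("scene","side"):
    c=load(n+"0.npz");X=cloud(c);hsv=cv2.cvtColor(c["p"],cv2.COLOR_RGB2HSV)
    x,y,z=X[...,0],X[...,1],X[...,2]
    m=(abs(x-.47)<.07)&(abs(y-.28)<.06)&(z>.008)&(hsv[...,1]>110)&(hsv[...,0]<20)
    k,l,st,ce=cv2.connectedComponentsWithStats(m.astype(np.uint8));i=1+np.argmax(st[1:,4]);m=l==i
    print(n,"foot px",st[i],ce[i].round(), "z",np.percentile(z[m],[5,50,98]).round(3))
    print("  top",rect(X[m&(z>.055)]),X[m&(z>.055)].mean(0).round(3)); print("  all",rect(X[m]))
    j=(x>.5)&(x<.75)&(y>-.2)&(y<.15)
    f=j&(abs(z-.032)<.007)&(hsv[...,1]>60); k,l,st,ce=cv2.connectedComponentsWithStats(f.astype(np.uint8));i=1+np.argmax(st[1:,4]);print("  fence",rect(X[l==i]))
    f=j&(z>.022)&(hsv[...,1]<50)&(hsv[...,2]>120);k,l,st,ce=cv2.connectedComponentsWithStats(f.astype(np.uint8));i=1+np.argmax(st[1:,4]);print("  stop",rect(X[l==i]),ce[i])
    f=j&(z>.006)&(hsv[...,1]>60);k,l,st,ce=cv2.connectedComponentsWithStats(f.astype(np.uint8));i=1+np.argmax(st[1:,4]);print("  jig",rect(X[l==i]))
    print("  clutter left z>.05:",[ (np.round([x[a].min(),x[a].max(),y[a].min(),y[a].max(),z[a].max()],2)).tolist() for a in [(hsv[...,0]>80)&(hsv[...,0]<95)&(hsv[...,1]>150)&(x<.6)&(z>0.01)&(z<.1), (hsv[...,0]>170)&(hsv[...,1]>150)&(x>.45)&(x<.7)&(y>.1)&(z<.1)]])
E
```

```text
scene foot px [191 156  21  27 338] [202. 170.] z [0.014 0.028 0.068]
  top (array([474.6, 307.9]), array([65.6, 23.5]), 64.6, 75) [0.472 0.3   0.065]
  all (array([474.2, 303.1]), array([88.9, 63.7]), 59.0, 338)
  fence (array([669.8,   4.7]), array([261.8,  35.1]), 87.9, 508)
  stop (array([600.9, -42.7]), array([39. , 94.9]), 85.4, 209) [291.51674641 208.32535885]
  jig (array([612.5,   8.3]), array([266.5, 148.6]), 87.2, 2208)
  clutter left z>.05: [[0.37, 0.43, 0.12, 0.21, 0.07], [0.59, 0.66, 0.24, 0.3, 0.07]]
side foot px [195 157  23  25 349] [207. 170.] z [0.012 0.027 0.067]
  top (array([476.5, 307.1]), array([63.6, 23.6]), 60.1, 74) [0.474 0.301 0.064]
  all (array([475.1, 305.2]), array([91.4, 65.5]), 59.9, 349)
  fence (array([669.5,   4.3]), array([261. ,  39.3]), 85.3, 481)
  stop (array([602. , -43.5]), array([38.6, 92.6]), 85.6, 244) [284.77868852 209.19262295]
  jig (array([614.9,   8.4]), array([268.5, 149.2]), 86.8, 2075)Traceback (most recent call last):
  File "<stdin>", line 13, in <module>
    return umr_minimum(a, axis, None, out, keepdims, initial, where)
ValueError: zero-size array to reduction operation minimum which has no identity
```

```bash
python3 - <<'E'
from h import *
from scipy.spatial.transform import Rotation as R
s=robot.get_state();q=s["ee_rot"];r=R.from_quat([*q[1:],q[0]]);print(r.as_matrix().round(3).tolist())
c=robot.camera_params("wrist");print("wrist cam",np.round(-c["R"].T@c["t"],3),c["R"].round(2).tolist(),c["K"].round())
c=load("scene0.npz");X=cloud(c).reshape(-1,3);X=X[c["d"].ravel()>0]
m=(X[:,2]>.1)&(X[:,0]>.3)&(X[:,0]<.9)&(abs(X[:,1])<.45);P=X[m]
for zl in(.1,.15,.2,.25,.3,.35):
    a=P[(P[:,2]>zl)&(P[:,2]<zl+.05)];print(zl,len(a),a[:,:2].min(0).round(2) if len(a) else '',a[:,:2].max(0).round(2) if len(a) else '')
E
```

```text
[[-0.001, 0.453, 0.892], [-0.002, 0.892, -0.453], [-1.0, -0.002, 0.0]]
wrist cam [0.234 0.637 0.383] [[0.45, 0.89, -0.0], [0.85, -0.43, 0.29], [0.26, -0.13, -0.96]] [[316.   0. 252.]
 [  0. 316. 197.]
 [  0.   0.   1.]]
0.1 623 [0.61 0.19] [0.9  0.45]
0.15 405 [0.76 0.19] [0.9  0.39]
0.2 550 [0.76 0.19] [0.9 0.4]
0.25 536 [0.76 0.17] [0.9  0.39]
0.3 599 [0.76 0.17] [0.9  0.24]
0.35 580 [0.76 0.17] [0.9  0.24]
```

```bash
python3 -m handwheel '[[1.5,-2.7,0,0,0,-0.135,-1],[1.5,-2.7,0,0,0,-0.135,-1],[1.5,-2.7,0,0,0,-0.135,-1],[1.5,-2.7,0,0,0,-0.135,-1],[1.5,-2.7,0,0,0,-0.135,-1]]'
python3 -m handwheel '[[1.5,-2.7,0,0,0,-0.135,-1],[1.5,-2.7,0,0,0,-0.135,-1],[1.5,-2.7,0,0,0,-0.135,-1],[1.5,-2.7,0,0,0,-0.135,-1],[1.5,-2.7,0,0,0,-0.135,-1]]'
python3 -m handwheel '[[2,-2.6,0,0,0,-0.135,-1],[0,0,0,0,0,-0.135,-1],[0,0,0,0,0,0,-1],[0,0,0,0,0,0,-1]]'
cat >> h.py <<'E'
from scipy.spatial.transform import Rotation as Ro
def wrist(name):
    c=robot.camera_params("wrist");p,d=robot.grab_frame("wrist");c=dict(p=p,d=d,**c);np.savez(name+".npz",**c);cv2.imwrite(f"pics/{name}.png",p[:,:,::-1]);return c
def tool():
    s=robot.get_state();q=s["ee_rot"];m=Ro.from_quat([*q[1:],q[0]]).as_matrix()
    print("t",round(s["time_s"],2),"pos",np.round(s["position"],4),"jaw deg",round(np.degrees(np.arctan2(m[1,1],m[0,1])),2),"down",m[:,0].round(3),"F",np.round(s["contact_force"],1),"T",np.round(s["ft_torque"],2),"w",round(float(s["width"]),3));return s
E
python3 - <<'E'
from h import *
tool();c=wrist("w1");X=cloud(c);x,y,z=np.moveaxis(X,2,0);hsv=cv2.cvtColor(c["p"],cv2.COLOR_RGB2HSV)
m=(abs(x-.475)<.07)&(abs(y-.305)<.07)&(c["d"]>0)
print("top",rect(X[m&(z>.056)&(z<.075)]),"base",rect(X[m&(z>.018)&(z<.075)]))
m2=m&(z>.056)&(z<.075);print(np.median(z[m2]),np.median(z[m&(z<.006)]))
E
```

```text
time_s: 0.6
position: [0.3808, 0.4655, 0.2221]
ee_rot: [0.593, 0.384, 0.593, -0.385]
contact_force: [0.8, -0.2, 0.1]
width: 1.001
time_s: 1.1
position: [0.4557, 0.3306, 0.2223]
ee_rot: [-0.433, -0.559, -0.433, 0.56]
contact_force: [0.5, 0.3, 0.5]
width: 1.001
time_s: 1.5
position: [0.4748, 0.3066, 0.2222]
ee_rot: [-0.356, -0.611, -0.356, 0.611]
contact_force: [-0.6, 0.2, -1.1]
width: 1.0
t 1.5 pos [0.4748 0.3066 0.2222] jaw deg -29.5 down [-0.001 -0.    -1.   ] F [-0.6  0.2 -1.1] T [-0.07  0.11 -0.  ] w 1.0
top (array([477.5, 309. ]), array([59.8, 23.7]), 60.1, 1296) base (array([477.3, 308.7]), array([90.3, 63.5]), 59.4, 4168)
0.06481026702797074 -0.0014025717171597442
```

View pics/w1.png

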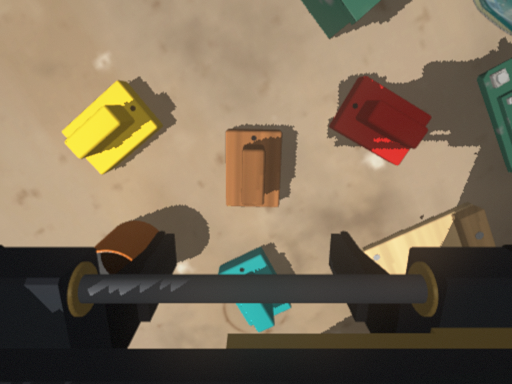

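The wrist view shows the brown foot centred at (252,168), with yellow at (110,125), red at (380,120), turquoise at (255,290), the mug at (130,240) and the jig at (430,230). The measured tongue is 59.8 x 23.7 mm and the base 90.3 x 63.5 mm, which match the given sizes. Next I check the clearance to the mug.

```bash
python3 - <<'E'
from h import *
n=np.array([np.cos(np.radians(-30.2)),np.sin(np.radians(-30.2))]);e=np.array([-n[1],n[0]])
for f in("scene0","side0"):
    c=load(f+".npz");X=cloud(c).reshape(-1,3);r=X[:,:2]-[.4775,.309];a,b=r@n,r@e
    for zl in(.03,.06,.08,.1):
        m=(abs(a)<.13)&(abs(b)<.07)&(X[:,2]>zl)&(X[:,2]<.14)&((abs(a)>.033)|(abs(b)>.046))
        print(f,zl,m.sum(),a[m].round(3)[:200:12],b[m].round(3)[:200:12])
E
```

```text
scene0 0.03 64 [0.125 0.112 0.111 0.111 0.118 0.129] [0.069 0.059 0.061 0.06  0.055 0.049]
scene0 0.06 18 [0.125 0.115] [0.069 0.055]
scene0 0.08 0 [] []
scene0 0.1 0 [] []
side0 0.03 53 [0.119 0.128 0.116 0.127 0.12 ] [0.069 0.054 0.059 0.055 0.053]
side0 0.06 17 [0.119 0.128] [0.069 0.054]
side0 0.08 0 [] []
side0 0.1 0 [] []
```

```bash
python3 -m handwheel '[[0.25,0.25,-4,0,0,-0.012,-1],[0,0,-4,0,0,0,-1],[0,0,-4,0,0,0,-1],[0,0,-3,0,0,0,-1],[0,0,-2,0,0,0,-1]]'
python3 -m handwheel '[[0,0,-1.2,0,0,0,-1],[0,0,-0.8,0,0,0,-1],[0,0,0,0,0,0,-1]]'
python3 - <<'E'
from h import *
tool()
E
python3 -m handwheel '[[0,0,0,0,0,0,1],[0,0,0,0,0,0,1],[0,0,0,0,0,0,1],[0,0,0,0,0,0,1],[0,0,0,0,0,0,1]]'
python3 -m handwheel '[[0,0,0,0,0,0,1],[0,0,0,0,0,0,1],[0,0,0,0,0,0,1]]'
python3 - <<'E'
from h import *
tool()
E
```

```text
time_s: 2.05
position: [0.476, 0.3087, 0.0499]
ee_rot: [-0.353, -0.612, -0.353, 0.614]
contact_force: [-0.1, 0.4, 0.5]
width: 0.997
time_s: 2.35
position: [0.4777, 0.3086, 0.0321]
ee_rot: [-0.352, -0.613, -0.352, 0.614]
contact_force: [0.3, 0.3, -0.1]
width: 1.0
t 2.35 pos [0.4777 0.3086 0.0321] jaw deg -30.36 down [-0.001 -0.    -1.   ] F [ 0.3  0.3 -0.1] T [-0.09  0.07 -0.01] w 1.0
time_s: 2.85
position: [0.4782, 0.3086, 0.0329]
ee_rot: [0.351, 0.614, 0.351, -0.613]
contact_force: [-0.2, -1.4, -0.3]
width: 0.632
time_s: 3.15
position: [0.478, 0.3084, 0.0325]
ee_rot: [-0.351, -0.614, -0.351, 0.614]
contact_force: [0.2, 0.2, -0.2]
width: 0.355
t 3.15 pos [0.478  0.3084 0.0325] jaw deg -30.42 down [ 0. -0. -1.] F [ 0.2  0.2 -0.2] T [-0.1   0.1  -0.02] w 0.355
```

```bash
python3 -m handwheel '[[0,0,0,0,0,0,1],[0,0,0,0,0,0,1],[0,0,0,0,0,0,1],[0,0,0,0,0,0,1],[0,0,0,0,0,0,1]]'
python3 -m handwheel '[[0,0,0.5,0,0,0,1],[0,0,1.5,0,0,0,1],[0,0,3,0,0,0,1],[0,0,3,0,0,0,1],[0,0,3,0,0,0,1]]'
python3 -m handwheel '[[0,0,3,0,0,0,1],[0,0,2,0,0,0,1],[0,0,1,0,0,0,1],[0,0,0,0,0,0,1]]'
python3 - <<'E'
from h import *
tool()
E
```

```text
time_s: 3.65
position: [0.4777, 0.3085, 0.0325]
ee_rot: [-0.351, -0.613, -0.351, 0.614]
contact_force: [-2.0, 0.5, 0.8]
width: 0.271
time_s: 4.15
position: [0.4783, 0.308, 0.1447]
ee_rot: [0.351, 0.614, 0.351, -0.613]
contact_force: [1.1, 0.6, -3.0]
width: 0.273
time_s: 4.55
position: [0.4789, 0.3086, 0.2044]
ee_rot: [0.351, 0.615, 0.351, -0.612]
contact_force: [-0.3, 0.4, -2.6]
width: 0.274
t 4.55 pos [0.4789 0.3086 0.2044] jaw deg -30.44 down [ 0.003  0.002 -1.   ] F [-0.3  0.4 -2.6] T [-0.04  0.11  0.04] w 0.274
```

```bash
python3 -m handwheel '[[0.5,-1.5,0,0,0,0.02,1],[1.2,-3,0,0,0,0.05,1],[1.2,-3.2,0,0,0,0.05,1],[1.2,-3.2,0,0,0,0.05,1],[1.2,-3.2,0,0,0,0.05,1]]'
python3 -m handwheel '[[1.2,-3.2,0,0,0,0.05,1],[1.2,-3.2,0,0,0,0.05,1],[1.2,-3.2,0,0,0,0.05,1],[1.2,-3.2,0,0,0,0.05,1],[1.2,-3.2,0,0,0,0.03,1]]'
python3 -m handwheel '[[1.2,-3.2,0,0,0,0.02,1],[1,-2.5,0,0,0,0,1],[0.5,-1.3,0,0,0,0,1],[0,0,0,0,0,0,1],[0,0,0,0,0,0,1]]'
python3 - <<'E'
from h import *
tool();c=wrist("w2")
X=cloud(c);x,y,z=np.moveaxis(X,2,0)
for uv in [(252,168),(252,60),(400,168),(100,168),(330,100)]: print(uv,X[uv[1],uv[0]].round(4))
E
```

```text
time_s: 5.05
position: [0.5304, 0.1658, 0.2011]
ee_rot: [-0.417, -0.57, -0.417, 0.572]
contact_force: [0.7, 0.0, -2.2]
width: 0.272
time_s: 5.55
position: [0.5904, 0.0059, 0.201]
ee_rot: [-0.479, -0.519, -0.48, 0.52]
contact_force: [0.4, 0.3, -2.3]
width: 0.276
time_s: 6.05
position: [0.6174, -0.0609, 0.2017]
ee_rot: [-0.484, -0.515, -0.486, 0.515]
contact_force: [-0.7, 1.3, -2.2]
width: 0.27
t 6.05 pos [ 0.6174 -0.0609  0.2017] jaw deg -3.43 down [-0.002  0.001 -1.   ] F [-0.7  1.3 -2.2] T [-0.01  0.04  0.04] w 0.27
(252, 168) [ 0.6196 -0.0167  0.1937]
(252, 60) [0.6236 0.0587 0.0102]
(400, 168) [ 0.784  -0.0641  0.0113]
(100, 168) [ 0.4444 -0.0442  0.0103]
(330, 100) [ 0.7071  0.0142 -0.0013]
```

View pics/w2.png

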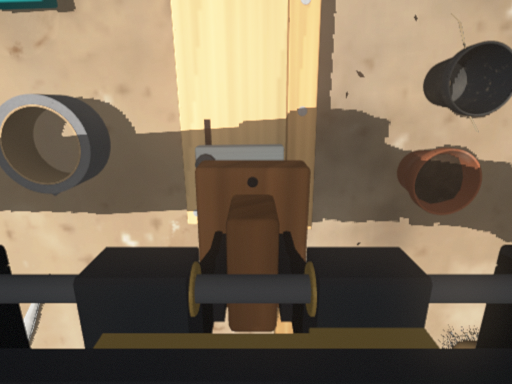

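The wrist view shows the held foot at (252,240), straight in the grip. The stop bar spans columns 196-284 with its face edge at row ~146. The fence face runs along column ~288, with the plate lit to its left. I now fit the two faces.

```bash
python3 - <<'E'
from h import *
c=load("w2.npz");X=cloud(c);x,y,z=np.moveaxis(X,2,0);v,u=np.mgrid[:384,:512];hsv=cv2.cvtColor(c["p"],cv2.COLOR_RGB2HSV)
bench=(u<350)&(u>110)&(v<100)&(u<165);print("bench z",np.median(z[bench]),"plate z",np.median(z[(u>195)&(u<275)&(v<130)]))
def fit(A,B):
    g=np.ones(len(A),bool)
    for _ in range(5):
        p=np.polyfit(A[g],B[g],1);r=B-np.polyval(p,A);g=abs(r)<max(2*np.std(r[g]),5e-4)
    return p,np.std(r[g]),g.sum()
# fence: edge columns on top rows via depth step
zz=z-0
E=[];G=[]
for r in range(5,140):
    cols=np.arange(270,312);k=np.where(z[r,270:312]>.022)[0]
    if len(k): E.append(X[r,270+k[0]]);G.append((270+k[0],r))
E=np.array(E);p,s,n=fit(E[:,1],E[:,0]);print("fence face depth-step: x=%.4f at y=0, slope %.4f (%.2f deg)"%(p[1],p[0],np.degrees(np.arctan(p[0]))),s,n,E[:,2].min(),E[:,2].max())
S=[]
for q in range(212,280):
    k=np.where(z[120:165,q]>.022)[0]
    if len(k): S.append(X[120+k[0],q])
S=np.array(S);p2,s,n=fit(S[:,0],S[:,1]);print("stop face: y=%.4f at x=.62, slope deg %.2f"%(np.polyval(p2,.62),np.degrees(np.arctan(p2[0]))),s,n,S[:,2].min(),S[:,2].max())
T=(u>285)&(u<330)&(v<150)&(abs(z-.032)<.006);print("fence top",rect(X[T]),np.percentile(z[T],50))
th=np.arctan(-p[0]);# fence direction
e=np.array([p[0],1])/np.hypot(p[0],1);n_=np.array([e[1],-e[0]])
# corner
A=np.array([[1,-p[0]],[-p2[0],1]]);C=np.linalg.solve(A,[p[1],p2[1]]);print("corner",C.round(4),"target",(C-.032*n_+.045*e).round(4))
# held foot
w=(abs(z-.196)<.006)&(v<260);print("held base top",rect(X[w]),np.median(z[w]))
w=(z>.22)&(z<.25)&(v<240)&(abs(u-252)<30);print("tongue top",rect(X[w]),np.median(z[w]))
g=cv2.cvtColor(c["p"],cv2.COLOR_RGB2GRAY);print(g[60,278:325]);print(g[140:156,250])
E
```

```text
bench z -0.0015295729526811183 plate z 0.010922351217676488
fence face depth-step: x=0.6563 at y=0, slope 0.0456 (2.61 deg) 0.00011225268757196107 127 0.02208422429826337 0.3630235368930933
stop face: y=-0.0267 at x=.62, slope deg -2.70 0.00011008496687025569 62 0.02202674802986073 0.3630235368930933
fence top (array([672.9,  36.3]), array([139.1,  30.5]), 87.3, 4587) 0.030886184570730762
corner [ 0.655  -0.0284] target [0.6251 0.018 ]
held base top (array([618.2, -43.8]), array([56.3, 64.3]), 86.5, 6359) 0.19416063714704376
tongue top (array([618.7, -35.9]), array([11.3, 24.2]), 87.2, 1587) 0.23347561973903416
[229 227 226 223 220 220 221 223 213 166 183 222 218 213 212 213 214 215
 217 215 214 212 212 211 215 222 224 223 222 223 224 224 226 226 225 224
 221 220 219 209 154 102 100 103 101 101 102]
[123 123 123 122 113 107 117 129 133 137 138 137 135 136 137 135]
```

Both faces agree on a jig yaw of about -2.65°, and the corner is at (0.655,-0.028). The measured plate is 12.4 mm above the bench and the fence 30.5 mm wide, which match the given sizes. The foot sits centred in the grip. I'll hover 15 mm off the fence and 35 mm off the stop, then lower it.

```bash
python3 -m handwheel '[[-0.2,2.5,0,0,0,0.013,1],[-0.2,3.5,0,0,0,0,1],[-0.2,3.5,0,0,0,0,1],[0,2,0,0,0,0,1],[0,0,-2,0,0,0,1]]'
python3 -m handwheel '[[0,0,-4,0,0,0,1],[0,0,-4,0,0,0,1],[0,0,-2.5,0,0,0,1],[0,0,-1.5,0,0,0,1],[0,0,-0.7,0,0,0,1]]'
python3 -m handwheel '[[0,0,-0.2,0,0,0,1],[0,0,0,0,0,0,1],[0,0,0,0,0,0,1]]'
python3 - <<'E'
from h import *
tool()
E
```

```text
time_s: 6.6
position: [0.6132, 0.0605, 0.1847]
ee_rot: [0.49, 0.512, 0.491, -0.507]
contact_force: [-0.2, 0.0, -2.6]
width: 0.275
time_s: 7.1
position: [0.6111, 0.054, 0.0544]
ee_rot: [-0.488, -0.511, -0.489, 0.512]
contact_force: [-0.3, -1.4, -1.4]
width: 0.272
time_s: 7.4
position: [0.6131, 0.0525, 0.055]
ee_rot: [0.488, 0.513, 0.487, -0.511]
contact_force: [0.2, 0.2, -2.1]
width: 0.269
t 7.4 pos [0.6131 0.0525 0.055 ] jaw deg -2.75 down [ 0.003  0.001 -1.   ] F [ 0.2  0.2 -2.1] T [-0.06  0.07 -0.02] w 0.269
```

```bash
python3 -m handwheel '[[0,0,-0.4,0,0,0,1],[0,0,-0.3,0,0,0,1],[0,0,-0.1,0,0,0,1],[0,0,0,0,0,0,1]]'
python3 -m handwheel '[[0,0,-0.1,0,0,0,1],[0,0,0,0,0,0,1],[0,0,0,0,0,0,1]]'
python3 -m handwheel '[[0,0,-0.1,0,0,0,1],[0,0,0,0,0,0,1],[0,0,0,0,0,0,1]]'
python3 -m handwheel '[[0,0,-0.1,0,0,0,1],[0,0,0,0,0,0,1],[0,0,0,0,0,0,1]]'
python3 - <<'E'
from h import *
tool()
E
```

```text
time_s: 7.8
position: [0.6119, 0.0524, 0.0453]
ee_rot: [-0.488, -0.512, -0.488, 0.512]
contact_force: [-0.7, -0.5, -1.8]
width: 0.276
time_s: 8.1
position: [0.6121, 0.0524, 0.0446]
ee_rot: [0.488, 0.512, 0.488, -0.512]
contact_force: [-0.2, -0.2, -1.6]
width: 0.269
time_s: 8.4
position: [0.6121, 0.0524, 0.0445]
ee_rot: [0.488, 0.512, 0.488, -0.512]
contact_force: [-3.6, -0.2, 5.1]
width: 0.273
time_s: 8.7
position: [0.6121, 0.0524, 0.0445]
ee_rot: [0.488, 0.512, 0.488, -0.512]
contact_force: [-5.5, 0.5, 11.4]
width: 0.273
t 8.7 pos [0.6121 0.0524 0.0445] jaw deg -2.75 down [ 0.     0.001 -1.   ] F [-5.5  0.5 11.4] T [-0.14  1.19  0.01] w 0.273
```

Contact with the plate came at TCP z = 0.0445, exactly as predicted. The fence gap should be about 14.5 mm, so I approach it now.

```bash
python3 -m handwheel '[[0.3,-0.01,0.05,0,0,0,1],[0.4,-0.02,0,0,0,0,1],[0.3,-0.015,0,0,0,0,1],[0.2,-0.01,0,0,0,0,1],[0,0,0,0,0,0,1]]'
python3 -m handwheel '[[0.1,0,0,0,0,0,1],[0,0,0,0,0,0,1],[0,0,0,0,0,0,1]]'
python3 -m handwheel '[[0.1,0,0,0,0,0,1],[0,0,0,0,0,0,1],[0,0,0,0,0,0,1]]'
python3 -m handwheel '[[0.1,0,0,0,0,0,1],[0,0,0,0,0,0,1],[0,0,0,0,0,0,1]]'
python3 - <<'E'
from h import *
tool()
E
```

```text
time_s: 9.2
position: [0.6207, 0.0522, 0.0447]
ee_rot: [-0.486, -0.51, -0.49, 0.513]
contact_force: [-11.8, 1.0, 17.5]
width: 0.271
time_s: 9.5
position: [0.6208, 0.0522, 0.0447]
ee_rot: [-0.485, -0.51, -0.491, 0.514]
contact_force: [-13.5, 1.2, 19.7]
width: 0.274
time_s: 9.8
position: [0.6208, 0.0522, 0.0448]
ee_rot: [-0.485, -0.509, -0.491, 0.514]
contact_force: [-16.2, 0.0, 22.9]
width: 0.273
time_s: 10.1
position: [0.6209, 0.0522, 0.0448]
ee_rot: [-0.484, -0.509, -0.492, 0.515]
contact_force: [-17.1, 0.7, 24.3]
width: 0.27
t 10.1 pos [0.6209 0.0522 0.0448] jaw deg -2.74 down [-0.014  0.002 -1.   ] F [-17.1   0.7  24.3] T [-0.01  4.17  0.07] w 0.27
```

The foot stopped short of the fence: Fx/Fz is about 0.7, so this is friction sticking on the plate, not the fence. I'll back off and lighten the down force.

```bash
python3 -m handwheel '[[-0.3,0,0,0,0,0,1],[-0.2,0,0.05,0,0,0,1],[0,0,0.05,0,0,0,1],[0,0,0,0,0,0,1]]'
python3 - <<'E'
from h import *
tool()
E
python3 -m handwheel '[[0,0,0.05,0,0,0,1],[0,0,0,0,0,0,1],[0,0,0,0,0,0,1]]'
python3 - <<'E'
from h import *
tool()
E
```

```text
time_s: 10.5
position: [0.6214, 0.0521, 0.0445]
ee_rot: [-0.487, -0.512, -0.488, 0.512]
contact_force: [-5.1, 0.0, 7.0]
width: 0.278
t 10.5 pos [0.6214 0.0521 0.0445] jaw deg -2.74 down [-0.001  0.001 -1.   ] F [-5.1  0.   7. ] T [-0.01  1.26 -0.05] w 0.278
time_s: 10.8
position: [0.6224, 0.0519, 0.0446]
ee_rot: [0.488, 0.512, 0.488, -0.512]
contact_force: [-1.6, -0.5, 1.8]
width: 0.276
t 10.8 pos [0.6224 0.0519 0.0446] jaw deg -2.75 down [ 0.001  0.    -1.   ] F [-1.6 -0.5  1.8] T [ 0.05  0.42 -0.06] w 0.276
```

```bash
python3 -m handwheel '[[0.1,0,0,0,0,0,1],[0.1,0,0,0,0,0,1],[0,0,0,0,0,0,1]]'
python3 -m handwheel '[[0.1,0,0,0,0,0,1],[0,0,0,0,0,0,1]]'
python3 -m handwheel '[[0.1,0,0,0,0,0,1],[0,0,0,0,0,0,1]]'
python3 -m handwheel '[[0.1,0,0,0,0,0,1],[0,0,0,0,0,0,1]]'
python3 - <<'E'
from h import *
tool()
E
```

```text
time_s: 11.1
position: [0.6231, 0.0519, 0.0446]
ee_rot: [-0.487, -0.511, -0.488, 0.512]
contact_force: [-4.2, 0.1, 5.3]
width: 0.271
time_s: 11.3
position: [0.6244, 0.0518, 0.0446]
ee_rot: [-0.487, -0.512, -0.488, 0.512]
contact_force: [-3.4, -0.0, 4.6]
width: 0.273
time_s: 11.5
position: [0.6259, 0.0517, 0.0446]
ee_rot: [-0.488, -0.512, -0.488, 0.512]
contact_force: [-4.1, -0.6, 3.3]
width: 0.269
time_s: 11.7
position: [0.6267, 0.0517, 0.0445]
ee_rot: [-0.488, -0.512, -0.488, 0.512]
contact_force: [-4.7, -0.1, 4.7]
width: 0.276
t 11.7 pos [0.6267 0.0517 0.0445] jaw deg -2.75 down [-0.001 -0.    -1.   ] F [-4.7 -0.1  4.7] T [-0.01  1.13  0.01] w 0.276
```

```bash
python3 -m handwheel '[[0.1,0,0,0,0,0,1],[0,0,0,0,0,0,1],[0,0,0,0,0,0,1]]'
python3 -m handwheel '[[0.1,0,0,0,0,0,1],[0,0,0,0,0,0,1],[0,0,0,0,0,0,1]]'
python3 -m handwheel '[[0.1,0,0,0,0,0,1],[0,0,0,0,0,0,1],[0,0,0,0,0,0,1]]'
python3 - <<'E'
from h import *
tool()
E
```

```text
time_s: 12.0
position: [0.6267, 0.0517, 0.0446]
ee_rot: [-0.487, -0.511, -0.489, 0.513]
contact_force: [-7.5, -0.4, 7.2]
width: 0.274
time_s: 12.3
position: [0.6268, 0.0517, 0.0446]
ee_rot: [-0.487, -0.511, -0.489, 0.513]
contact_force: [-8.9, -0.7, 10.7]
width: 0.271
time_s: 12.6
position: [0.6268, 0.0517, 0.0447]
ee_rot: [-0.486, -0.51, -0.49, 0.514]
contact_force: [-11.5, 0.1, 12.8]
width: 0.273
t 12.6 pos [0.6268 0.0517 0.0447] jaw deg -2.74 down [-0.007  0.    -1.   ] F [-11.5   0.1  12.8] T [-0.15  2.44  0.07] w 0.273
```

```bash
python3 -m handwheel '[[0,0,0.05,0,-0.007,0,1],[0,0,0,0,0,0,1],[0,0,0,0,0,0,1]]'
python3 - <<'E'
from h import *
tool()
E
python3 -m handwheel '[[0,0,0.05,0,0,0,1],[0,0,0,0,0,0,1],[0,0,0,0,0,0,1]]'
python3 - <<'E'
from h import *
tool()
E
```

```text
time_s: 12.9
position: [0.6268, 0.0517, 0.0445]
ee_rot: [-0.488, -0.512, -0.488, 0.512]
contact_force: [-9.9, 0.3, 8.6]
width: 0.274
t 12.9 pos [0.6268 0.0517 0.0445] jaw deg -2.74 down [-0.  0. -1.] F [-9.9  0.3  8.6] T [-0.15  2.3   0.02] w 0.274
time_s: 13.2
position: [0.6268, 0.0517, 0.0445]
ee_rot: [-0.488, -0.512, -0.488, 0.512]
contact_force: [-8.3, -0.1, 6.2]
width: 0.275
t 13.2 pos [0.6268 0.0517 0.0445] jaw deg -2.73 down [-0. -0. -1.] F [-8.3 -0.1  6.2] T [-0.07  2.1   0.08] w 0.275
```

Fx/Fz is now above 1.3 with no motion and the tool vertical, so the foot is against the fence. I slide it along to the stop while keeping that push.

```bash
python3 -m handwheel '[[-0.01,-0.2,0,0,0,0,1],[-0.01,-0.3,0,0,0,0,1],[-0.015,-0.3,0,0,0,0,1],[0,0,0,0,0,0,1]]'
python3 - <<'E'
from h import *
tool()
E
python3 -m handwheel '[[-0.01,-0.3,0,0,0,0,1],[-0.015,-0.3,0,0,0,0,1],[-0.015,-0.3,0,0,0,0,1],[0,0,0,0,0,0,1]]'
python3 - <<'E'
from h import *
tool()
E
```

```text
time_s: 13.6
position: [0.6267, 0.0503, 0.0449]
ee_rot: [0.487, 0.513, 0.491, -0.509]
contact_force: [-9.3, 9.3, 7.1]
width: 0.273
t 13.6 pos [0.6267 0.0503 0.0449] jaw deg -2.58 down [ 0.     0.008 -1.   ] F [-9.3  9.3  7.1] T [ 2.13  2.13 -0.12] w 0.273
time_s: 14.0
position: [0.6263, 0.0417, 0.0449]
ee_rot: [0.487, 0.513, 0.491, -0.509]
contact_force: [-9.3, 9.4, 6.9]
width: 0.272
t 14.0 pos [0.6263 0.0417 0.0449] jaw deg -2.57 down [ 0.     0.008 -1.   ] F [-9.3  9.4  6.9] T [ 2.22  2.16 -0.06] w 0.272
```

```bash
python3 -m handwheel '[[-0.01,-0.3,0.03,-0.008,0,0,1],[-0.015,-0.3,0,0,0,0,1],[-0.015,-0.3,0,0,0,0,1],[0,0,0,0,0,0,1]]'
python3 - <<'E'
from h import *
tool()
E
python3 -m handwheel '[[-0.01,-0.2,0,0,0,0,1],[-0.01,-0.2,0,0,0,0,1],[-0.01,-0.2,0,0,0,0,1],[0,0,0,0,0,0,1]]'
python3 - <<'E'
from h import *
tool()
E
```

```text
time_s: 14.4
position: [0.6258, 0.0308, 0.0446]
ee_rot: [-0.489, -0.511, -0.488, 0.512]
contact_force: [-8.2, 7.9, 4.1]
width: 0.275
t 14.4 pos [0.6258 0.0308 0.0446] jaw deg -2.61 down [-0.    -0.002 -1.   ] F [-8.2  7.9  4.1] T [ 1.64  1.89 -0.05] w 0.275
time_s: 14.8
position: [0.6255, 0.0251, 0.0446]
ee_rot: [-0.489, -0.511, -0.488, 0.512]
contact_force: [-7.8, 8.3, 4.3]
width: 0.272
t 14.8 pos [0.6255 0.0251 0.0446] jaw deg -2.6 down [-0.    -0.002 -1.   ] F [-7.8  8.3  4.3] T [ 1.88  1.94 -0.07] w 0.272
```

```bash
python3 -m handwheel '[[-0.01,-0.15,0,0,0,0,1],[-0.01,-0.15,0,0,0,0,1],[0,-0.1,0,0,0,0,1],[0,0,0,0,0,0,1]]'
python3 -m handwheel '[[0,-0.1,0,0,0,0,1],[0,0,0,0,0,0,1]]'
python3 -m handwheel '[[0,-0.1,0,0,0,0,1],[0,0,0,0,0,0,1]]'
python3 -m handwheel '[[0,-0.1,0,0,0,0,1],[0,0,0,0,0,0,1]]'
python3 - <<'E'
from h import *
tool()
E
```

```text
time_s: 15.2
position: [0.6253, 0.0214, 0.0446]
ee_rot: [-0.489, -0.511, -0.488, 0.512]
contact_force: [-6.7, 9.0, 4.2]
width: 0.272
time_s: 15.4
position: [0.6253, 0.0206, 0.0446]
ee_rot: [-0.489, -0.511, -0.488, 0.512]
contact_force: [-8.0, 9.0, 3.6]
width: 0.277
time_s: 15.6
position: [0.6253, 0.0197, 0.0446]
ee_rot: [-0.489, -0.511, -0.488, 0.512]
contact_force: [-7.7, 9.0, 4.1]
width: 0.274
time_s: 15.8
position: [0.6252, 0.0189, 0.0446]
ee_rot: [-0.489, -0.511, -0.488, 0.511]
contact_force: [-8.4, 8.7, 5.3]
width: 0.275
t 15.8 pos [0.6252 0.0189 0.0446] jaw deg -2.58 down [-0.    -0.001 -1.   ] F [-8.4  8.7  5.3] T [ 1.99  1.99 -0.01] w 0.275
```

```bash
python3 -m handwheel '[[0,-0.1,0,0,0,0,1],[0,0,0,0,0,0,1]]'
python3 -m handwheel '[[0,-0.1,0,0,0,0,1],[0,0,0,0,0,0,1]]'
python3 -m handwheel '[[0,-0.1,0,0,0,0,1],[0,0,0,0,0,0,1]]'
python3 -m handwheel '[[0,-0.1,0,0,0,0,1],[0,0,0,0,0,0,1]]'
python3 - <<'E'
from h import *
tool()
E
```

```text
time_s: 16.0
position: [0.6252, 0.018, 0.0446]
ee_rot: [-0.489, -0.511, -0.489, 0.511]
contact_force: [-9.1, 9.9, 5.2]
width: 0.273
time_s: 16.2
position: [0.6252, 0.0179, 0.0447]
ee_rot: [-0.489, -0.511, -0.489, 0.511]
contact_force: [-8.9, 11.4, 4.6]
width: 0.272
time_s: 16.4
position: [0.6252, 0.0179, 0.0447]
ee_rot: [0.488, 0.511, 0.489, -0.511]
contact_force: [-7.4, 12.5, 4.9]
width: 0.274
time_s: 16.6
position: [0.6252, 0.0178, 0.0447]
ee_rot: [0.488, 0.511, 0.49, -0.51]
contact_force: [-8.7, 14.0, 5.8]
width: 0.272
t 16.6 pos [0.6252 0.0178 0.0447] jaw deg -2.51 down [-0.001  0.002 -1.   ] F [-8.7 14.   5.8] T [ 2.99  2.08 -0.21] w 0.272
```

The stop was met at y = 0.0179, as predicted. Now I build a firmer push on both faces and correct the small compliance tilt and yaw.

```bash
python3 -m handwheel '[[0.1,0,0,0,-0.002,-0.002,1],[0.1,-0.1,0,-0.003,-0.002,-0.002,1],[0.1,-0.1,0,-0.002,-0.002,0,1],[0.1,-0.1,0,-0.002,-0.001,0,1],[0,0,0,0,0,0,1]]'
python3 - <<'E'
from h import *
tool()
E
python3 -m handwheel '[[0.1,-0.1,-0.02,-0.001,-0.001,0,1],[0.1,-0.1,-0.02,-0.001,-0.001,0,1],[0,0,0,0,0,0,1],[0,0,0,0,0,0,1]]'
python3 - <<'E'
from h import *
tool()
E
```

```text
time_s: 17.1
position: [0.6253, 0.0178, 0.0447]
ee_rot: [-0.488, -0.51, -0.489, 0.512]
contact_force: [-19.2, 17.3, 15.5]
width: 0.272
t 17.1 pos [0.6253 0.0178 0.0447] jaw deg -2.63 down [-0.003 -0.001 -1.   ] F [-19.2  17.3  15.5] T [ 4.06  4.09 -0.01] w 0.272
time_s: 17.5
position: [0.6252, 0.0177, 0.0447]
ee_rot: [-0.487, -0.51, -0.49, 0.513]
contact_force: [-23.7, 21.6, 22.9]
width: 0.269
t 17.5 pos [0.6252 0.0177 0.0447] jaw deg -2.6 down [-0.005  0.    -1.   ] F [-23.7  21.6  22.9] T [ 4.69  5.36 -0.17] w 0.269
```

```bash
python3 -m handwheel '[[0,0,0.05,0,-0.004,0,1],[0,0,0.05,0,0,0,1],[0,0,0,0,0,0,1],[0,0,0,0,0,0,1]]'
python3 - <<'E'
from h import *
tool();c=wrist("w3")
X=cloud(c);x,y,z=np.moveaxis(X,2,0);v,u=np.mgrid[:384,:512]
p,d=robot.grab_frame("scene");a=cv2.resize(p[150:245,230:345,::-1],None,fx=5,fy=5,interpolation=cv2.INTER_CUBIC)
cv2.imwrite("pics/final.png",np.vstack([cv2.resize(a,(512,423))[:210+100],c["p"][60:330,:,::-1]]))
m=(x>.56)&(x<.66)&(y>-.04)&(y<.09)&(z>.031)&(z<.043);print("base top",rect(X[m]),np.median(z[m]))
m=m&(x<.655)&(y>.035);P=X[m];A=np.c_[P[:,:2],np.ones(len(P))];print("slope",np.linalg.lstsq(A,P[:,2],rcond=None)[0].round(4))
m=(x>.654)&(x<.70)&(y<.14)&(y>0.02)&(abs(z-.031)<.004)&(u>260);print("fence",rect(X[m]))
tool()
E
```

```text
time_s: 17.9
position: [0.6253, 0.0177, 0.0446]
ee_rot: [-0.488, -0.511, -0.489, 0.512]
contact_force: [-21.9, 21.2, 16.5]
width: 0.269
t 17.9 pos [0.6253 0.0177 0.0446] jaw deg -2.59 down [-0.001 -0.    -1.   ] F [-21.9  21.2  16.5] T [ 4.7   4.96 -0.23] w 0.269
base top (array([626.1,  16. ]), array([111.9,  67.4]), 89.6, 6569) 0.03723487472510475
slope [ 0.0012 -0.0405  0.0386]
fence (array([672.5,  77.9]), array([116.7,  35.3]), 87.3, 11897)
t 18.0 pos [0.6253 0.0177 0.0446] jaw deg -2.59 down [-0.001 -0.    -1.   ] F [-21.   21.6  16.3] T [ 4.7   5.   -0.19] w 0.272
```

View pics/final.png

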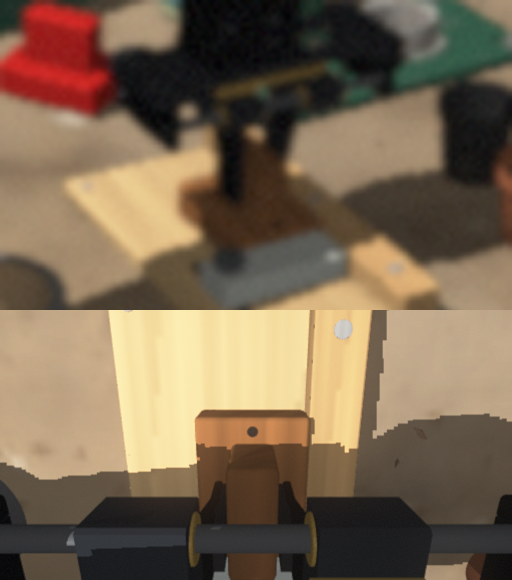

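The view shows the foot against the fence and the stop. The +y slope of my depth fit (-0.04) may come from mask edges, so I recheck flatness with a clean mask before handing in.

```bash
python3 - <<'E'
from h import *
def plane(P):
    g=np.ones(len(P),bool);A=np.c_[P[:,:2]-P[:,:2].mean(0),np.ones(len(P))]
    for _ in range(6):
        b=np.linalg.lstsq(A[g],P[g,2],rcond=None)[0];r=P[:,2]-A@b;g=abs(r)<.0012
    return b.round(4),g.sum(),len(P)
for n,z0,C in(("w2",.194,(.6178,-.061)),("w3",.0372,(.6253,.0177))):
    c=load(n+".npz");X=cloud(c);n_=np.array([.9989,-.0462]);e=np.array([.0462,.9989]);r=X[...,:2]-C;a,b=r@n_,r@e;z=X[...,2]
    top=(abs(a)<.028)&(b>.033)&(b<.043)&(abs(z-z0)<.01);print(n,"strip in front of tongue",plane(X[top]))
    for s in(-1,1):
        m=(s*a>.015)&(s*a<.029)&(b>-.0)&(b<.042)&(abs(z-z0)<.006);print("   side",s,plane(X[m]),b[m].min().round(3))
    t=(abs(a)<.010)&(b<.028)&(b>0)&(abs(z-z0-.04)<.006);print("   tongue top",plane(X[t]))
    if n=="w3":
        # edge of foot base vs fence near +y end
        for lo in(.02,.03,.038):
            m=(b>lo)&(b<lo+.005)&(abs(z-.0372)<.0015)&(a>0)&(a<.036);print("   foot fence-side edge a max",lo,np.percentile(a[m],99).round(4),(n_@np.array(C)+np.percentile(a[m],99)).round(4))
        m=(b>.05)&(b<.1)&(z>.018)&(z<.026)&(a>.02)&(a<.045);print("   fence face n-coord",np.median(X[...,:2][m]@n_).round(4),m.sum())
        m=(b>.06)&(b<.1)&(a>-.05)&(a<.02)&(abs(z-.011)<.006);print("   plate plane",plane(X[m]))
E
```

```text
w2 strip in front of tongue (array([-0.0042, -0.0068,  0.1943]), np.int64(1702), 1808)
   side -1 (array([-0.0017,  0.0024,  0.1943]), np.int64(1466), 1544) 0.0
   side 1 (array([ 0.0036, -0.0007,  0.1942]), np.int64(1523), 1613) 0.0
   tongue top (array([-0.0072,  0.0004,  0.2342]), np.int64(2150), 2239)
w3 strip in front of tongue (array([0.0005, 0.0064, 0.0374]), np.int64(1717), 1825)
   side -1 (array([-0.0053,  0.0022,  0.0373]), np.int64(1487), 1575) 0.0
   side 1 (array([-0.0041,  0.0016,  0.0373]), np.int64(1518), 1581) 0.0
   tongue top (array([-0.0042,  0.0054,  0.0773]), np.int64(2115), 2211)
   foot fence-side edge a max 0.02 0.0309 0.6547
   foot fence-side edge a max 0.03 0.0308 0.6546
   foot fence-side edge a max 0.038 0.0306 0.6544
   fence face n-coord 0.6554 221
   plate plane (array([-0.0007, -0.0009,  0.011 ]), np.int64(7802), 8423)
```

The foot is flat: the base top is 26.3 mm above the plate with slopes under 0.4°. It is flush and steady, so I hand in.

```bash
python3 -m handwheel '[[0,0,0,0,0,0,1],[0,0,0,0,0,0,1],[0,0,0,0,0,0,1],[0,0,0,0,0,0,1],[0,0,0,0,0,0,1]]'
python3 - <<'E'
from h import *
tool();robot.job_done();tool()
E
```

```text
time_s: 18.5
position: [0.6253, 0.0177, 0.0447]
ee_rot: [-0.488, -0.511, -0.489, 0.512]
contact_force: [-21.4, 20.8, 16.4]
width: 0.276
t 18.5 pos [0.6253 0.0177 0.0447] jaw deg -2.59 down [-0.001 -0.    -1.   ] F [-21.4  20.8  16.4] T [ 4.67  4.95 -0.18] w 0.276
the job is handed in; nothing more can be done
the job is handed in; nothing more can be done
```

I gripped the brown tray foot by its tongue and set it flat on the jig plate, clear of the stop. I then pressed it against the long fence, slid it along until it met the end stop, and handed the job in at 18.5 s with the fingers still holding it.

**Last checks:**
- **Push:** it was steady at about 21 N towards the fence, 21 N towards the stop and 16 N down. Some of the sideways push is friction on the plate, so the force on the two faces themselves is somewhat less.
- **Position:** the contacts came within about 1 mm of where the camera put the fence and the stop.
- **Flatness:** the base top was 26.3 mm above the plate and within about 0.4° of level. The gripper is within about 0.1° of the measured fence direction.

**What went wrong or disagreed:**
- **First push:** it stuck from plate friction about 6 mm short of the fence (17 N sideways, 24 N down). I backed off, eased the down force and completed the push.
- **Flatness fit:** my first one gave a false 2° slope because its mask took in other surfaces. A clean mask showed the foot flat.
- **Fence edge:** in the image the foot's edge reads about 1 mm short of the fence face, within the 2 mm calibration error. The force readings show contact.
- **Stop face:** flushness there rests on the force readings and the predicted position; the gripper hid that joint from the wrist camera.

I kept clear of the tin, brush and tape, but took no final measurement of them.

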